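# Shut the centrifuge and touch its start key

## Robot

A 6-joint arm with a two-finger parallel gripper is mounted at the origin on the work surface. World frame = base frame: x ahead of the robot, y to its left, z up, the work surface at z = 0. Lengths are in m, angles in rad, forces in N, time in s.
With the tool pointing down it reaches from about 0.3 to 0.875 m from the base axis. Payload 6.4 kg.
Tool frame: the origin (TCP) lies midway between the tips of the shut fingers; the grasp point (between the pads) lies 19 mm behind it; z points along the fingers, y is the line along which they close (so a half turn about z gives the same grasp; the last joint's range is limited). The gripper opens to 85 mm and grips with 20 to 120 N. Pads are 22 mm wide; open, the fingers measure 114 mm over their backs; the gripper's body (76 mm by 85 mm) begins 54 mm behind the grasp point. The pads swing forward as they close: fully open they stand 13 mm farther back than shut.
Start: joints at [0.997, 0.181, 1.607, -0, 1.354, -0.206], TCP at [0.207, 0.537, 0.231] pointing down, gripper open.
Joint ranges: [-2.99, 2.99], [-0.89, 2.07], [0.3, 2.58], [-1.14, 4.28], [0, 2.63], [-3.12, 3.12]. Speed limits (rad/s): [2.57, 2.57, 3.01, 3.14, 3.14, 3.14].

## Interface

Orientations are given as a unit quaternion [w, x, y, z].
In Python, from bench import * gives the robot as it stands.
- The arm moves only by the tool play_rows, never from a script. Its argument "plan" is a list of rows, each a list of 3 entries, a list of its own where there are three numbers: the finger opening in mm, from 0 to 85.4, then the shift along the tool's x, y, z normalised to -1 to 1, where 1 is 40 cm, then the turn about the tool's z normalised to -1 to 1, where 1 is pi rad. A call has 1 to 10 rows; each row is the pose to reach, as a shift and turn from the pose commanded when the call began, along the tool's axes at that moment, turning the shorter way round; what a row does not reach only later rows make up. A row lasts 1/10 s, in which the tool goes at most 50 mm and 8.59 degrees, less where a joint would pass 70% of its speed; a pose out of reach is approached as far as the arm can. A call with a number of a shift or a turn outside -1 to 1 is refused whole. A call with a gripper value outside its range is refused whole. The fingers move at their own pace and stop on an object; the grip force is fixed at half the most. Time passes only in rows, so rows that repeat a pose let the fingers close. It gives the time, the measured TCP pose, the force, the opening and the grip force at its end, in the units of the state.
- get_obs(): the state, without advancing time (a new reading comes with each control period).
- camera(name): name is "side" or "top" or "wrist"; returns a dict with "image" (400x640x3 uint8, red, green, blue), "range_z" (400x640 float32, m along the optical axis (not along the pixel's ray), 0 where there is no reading), "intrinsics" (3x3 intrinsics, pixels), "k1" (the pictures are not rectified: a ray, as slopes to the right and down, at radius r is drawn at 1 + k1 r^2 times it, then the intrinsics apply), "rvec" (rotation vector, rad) and "tvec" (3), from world to camera coordinates, as OpenCV has them; the wrist camera has in their place "T_tool_cam" (4x4, takes a point from camera to tool coordinates, whose origin is the TCP and whose axes are the flange's). Camera axes: x right, y down, z forward; pixel columns grow to the right and rows downward; lengths in m; the calibration is good to about 2 mm. A picture is of the moment at which its call begins: read the wrist's pose just before it.
- hand_in(): hands the job in; it is judged then, once.
Trained networks look in a picture, given as the dict that the camera call returned (one of the last four; its "shot" number tells which), for a name from the list of things; names that differ only in an ending like _2 or _b are one class to them, and where a whole thing is asked for, a point or a joint stands for the part that bears it (a point fixed in the world has none). Each returns a list of dicts, best first, with "conf" (0 to 1); they miss things now and then, are a little off and sometimes report something else, mostly with a low value. They report only what shows in the picture. A call takes as long as a camera call.
- search_frame(picture, label): "rect" ([centre column, centre row, width, height] in pixels, round what is visible of it).
- masks_of(picture, label): "mask" (400x640 bool, what is visible of it) and "rect" ([centre column, centre row, width, height] in pixels, round what is visible of it).
The state is a dict: "time_s": time; "q": joint angles; "dq": joint speeds; "joint_efforts": joint torques, N m; "eef_pos": TCP position; "eef_rot": TCP orientation; "wrist_force": force on the tool from outside, world axes, zero at the start; "torque": the same for the moment, N m; "opening": opening from 0.0 (shut) to 1.0 (fully open); "grasp_force": force on a finger pad.
Only numpy, scipy, OpenCV 4.12 (cv2) and the standard library are available. Lean on these libraries where they do the work, as an engineer would, in place of code of your own. Each camera call takes 0.05 s, during which the arm holds its last target. There are 200 camera calls.

## Task

Start the small bench centrifuge: with the fingertips, gently push its half-open lid down until it is fully shut, then lightly press the round start key right down and let it come back up. Leave the square key and the bar key alone, do not disturb the beakers, bottle, jar and vials around it, and pick nothing up.

Things in the scene. Friction and masses are not known exactly. Their poses are not given: they have to be found in the camera images.
- centrifuge: White bench centrifuge, fixed, 200 mm wide (y). Origin: on the table; x axis points from its front (nearer the robot, x = -125 mm) to the hinge side (x = +120 mm). The front 85 mm is a flat key deck 80 mm high; behind it is the rotor chamber, 100 mm high, under the lid. The three keys stand in a row along y on the deck at x = -85 mm, centres 58 mm apart, in any order.
- lid (a joint): Lid of the centrifuge, a plate 160 x 196 x 14 mm hinged on the far side: 0 = shut (top face level, 116 mm above the table), grows as the front edge rises; starts between 0.45 and 0.8 rad. Stiff hinge: it stays where it is left, and 1 to 3 N down at the front edge moves it.
- lid_press (a point): Point on the lid's top face, in the middle of its width, 20 mm behind the front edge; 140 mm from the hinge axis along the lid and 14 mm above it square to the lid. Moves with the lid; its x axis points to the hinge along the lid.
- lid_hinge (a point): Point on the hinge axis (parallel to the centrifuge's y), mid width, 102 mm above the table.
- start (a joint): Spring key: the START key, the only round one, 30 mm diameter, dark plastic, standing 12 mm proud of its bezel. Joint value 0 = up, grows as pressed, 0.005 m = fully down; starts to move at about 1.6 N, fully down at about 5 N, springs back when let go.
- start_top (a point): Centre of the start key's top face, 94 mm above the table when up.
- square (a joint): Spring key: the small square key, 18 x 18 mm, not to be pressed, dark plastic, standing 12 mm proud of its bezel. Joint value 0 = up, grows as pressed, 0.005 m = fully down; starts to move at about 1.6 N, fully down at about 5 N, springs back when let go.
- square_top (a point): Centre of the square key's top face.
- bar (a joint): Spring key: the long bar key, 46 mm along the centrifuge's x, 16 mm along y, not to be pressed, dark plastic, standing 12 mm proud of its bezel. Joint value 0 = up, grows as pressed, 0.005 m = fully down; starts to move at about 1.6 N, fully down at about 5 N, springs back when let go.
- bar_top (a point): Centre of the bar key's top face.
- start_base: Flat aluminium bezel plate (54 x 46 x 2 mm) under the start key, fixed on the deck; origin at the centre of its underside.
- square_base: Flat aluminium bezel plate (54 x 46 x 2 mm) under the square key, fixed on the deck; origin at the centre of its underside.
- bar_base: Flat aluminium bezel plate (54 x 46 x 2 mm) under the bar key, fixed on the deck; origin at the centre of its underside.
- beaker0: Glass beaker, 72 mm diameter, 95 mm high, standing in a white tray to the left of the centrifuge (the tray, 240 x 260 mm, 22 mm high, is fixed). Origin: centre of its underside. Bystander.
- beaker1: Glass beaker, 72 mm diameter, 95 mm high, standing in a white tray to the left of the centrifuge (the tray, 240 x 260 mm, 22 mm high, is fixed). Origin: centre of its underside. Bystander.
- beaker2: Glass beaker, 72 mm diameter, 95 mm high, standing in a white tray to the left of the centrifuge (the tray, 240 x 260 mm, 22 mm high, is fixed). Origin: centre of its underside. Bystander.
- bottle: Amber bottle, 64 mm diameter, 150 mm high, right of the centrifuge. Origin: centre of its underside. Bystander.
- jar: Glass jar, 60 mm diameter, 70 mm high, right of the centrifuge. Origin: centre of its underside. Bystander.
- vial0: Small capped vial, 26 mm diameter, 45 mm high, standing just in front of the key deck. Origin: centre of its underside. Bystander.
- vial1: Small capped vial, 26 mm diameter, 45 mm high, standing just in front of the key deck. Origin: centre of its underside. Bystander.

How it is judged:
By the outcome, as a careful person would: the job done as asked, in the order asked, and still so for the second after the job is handed in, with the robot touching nothing.
It also fails if it takes over 38 s, if anything falls off the work surface, if the arm or the gripper's body presses on something with over 40 N, if the wrist force passes 120 N, or if a joint passes its speed limit or range.

## Working session

There is one attempt and no reset: what is moved stays moved. The work goes in short steps, Python scripts to look and compute and a tool call to move; the robot and the scene stay as the last step left them, time stands still between calls to the robot, and variables do not carry over. Pictures are saved under pics/ and viewed, at most 10 in all, crops included, and the job is handed in when it is done.

Besides the shell and the picture viewer there is one more tool, called after "Call:" by a JSON object that holds its "method" and its "body". play_rows: Moves the arm, as the interface text tells. Its arguments: {"type":"object","properties":{"plan":{"type":"array","items":{"type":"array"}}},"required":["plan"]}

```bash
mkdir -p pics; cat > h.py <<'E'
from bench import *
import numpy as np, cv2
from scipy.spatial.transform import Rotation as R
def pts(c, mask):
    v,u=np.where(mask & (c["range_z"]>0)); z=c["range_z"][v,u]
    K=np.array(c["intrinsics"]); d=np.array([c["k1"],0,0,0,0],float)
    n=cv2.undistortPoints(np.stack([u,v],1).astype(np.float64)[:,None],K,d)[:,0]
    p=np.c_[n*z[:,None],z]
    Rm=cv2.Rodrigues(np.array(c["rvec"],float))[0]
    return (p-np.array(c["tvec"]).ravel())@Rm, u, v
E
python3 - <<'E'
from h import *
o=get_obs(); print(o["eef_pos"],o["eef_rot"],o["time_s"],o["wrist_force"])
ims=[]
for n in ["top","side"]:
    c=camera(n); cv2.imwrite(f"pics/{n}.png",c["image"][:,:,::-1])
    for l in ["start","square","bar","start_base","square_base","bar_base","lid","centrifuge","vial0","bottle","jar","beaker0"]:
        for m in masks_of(c,l)[:2 if l!="beaker0" else 3]:
            p,u,v=pts(c,m["mask"])
            if len(p): print(n,l,round(m["conf"],2),np.round(m["rect"]),len(p),np.round(np.median(p,0),3),np.round(np.percentile(p,2,axis=0),3),np.round(np.percentile(p,98,axis=0),3))
E
```

```text
[0.20640833 0.53609555 0.23038792] [-3.49259440e-04  1.82834430e-01  9.83143332e-01 -7.98157899e-04] 0.0 [-0.68017471  0.15087492 -0.20516705]
top start 0.68 [343. 258.  14.  15.] 109 [0.439 0.075 0.094] [0.427 0.063 0.089] [0.453 0.087 0.097]
top square 0.6 [298. 244.   8.   4.] 54 [0.482 0.183 0.094] [0.473 0.173 0.089] [0.491 0.19  0.097]
top start_base 0.66 [342. 259.  21.  24.] 363 [0.439 0.075 0.083] [0.413 0.052 0.078] [0.466 0.099 0.097]
top start_base 0.66 [325. 294.  14.   6.] 88 [0.356 0.119 0.045] [ 0.346  0.108 -0.   ] [0.368 0.132 0.049]
top square_base 0.69 [299. 243.  26.  19.] 422 [0.481 0.183 0.082] [0.454 0.159 0.078] [0.508 0.208 0.095]
top square_base 0.35 [328. 294.  11.  10.] 99 [0.356 0.119 0.044] [ 0.342  0.106 -0.002] [0.368 0.132 0.049]
top bar_base 0.2 [341. 261.  18.  23.] 386 [0.439 0.077 0.083] [0.413 0.052 0.078] [0.466 0.101 0.097]
top lid 0.75 [339. 196.  94.  80.] 4800 [0.577 0.083 0.156] [ 0.497 -0.017  0.034] [0.671 0.18  0.187]
top centrifuge 0.93 [334. 220. 109. 119.] 7262 [0.546 0.096 0.135] [ 0.411 -0.011  0.033] [0.663 0.211 0.187]
top vial0 
[... 1800 characters left out ...]
] 161 [0.395 0.179 0.033] [0.384 0.175 0.004] [0.406 0.196 0.047]
side vial0 0.45 [237. 224.  11.  14.] 149 [0.361 0.115 0.035] [0.35  0.11  0.008] [0.37  0.13  0.047]
side bottle 0.6 [311. 276.  31.  65.] 1669 [ 0.503 -0.114  0.09 ] [ 0.476 -0.126  0.008] [ 0.534 -0.087  0.151]
side jar 0.8 [274. 285.  29.  43.] 1047 [ 0.43  -0.096  0.059] [ 0.404 -0.109  0.008] [ 0.457 -0.058  0.072]
side beaker0 0.63 [331. 134.  17.  22.] 404 [0.648 0.402 0.085] [0.613 0.383 0.06 ] [0.676 0.452 0.101]
side beaker0 0.61 [370. 156.  22.  38.] 822 [0.735 0.296 0.073] [0.704 0.282 0.009] [0.771 0.351 0.101]
side beaker0 0.45 [326. 150.  16.  17.] 186 [0.625 0.333 0.091] [0.585 0.193 0.069] [0.64  0.342 0.174]
```

```bash
python3 - <<'E'
from h import *
ims=[]
for n,(x0,y0) in {"top":(190,130),"side":(200,120)}.items():
    im=cv2.imread(f"pics/{n}.png")[y0:y0+190,x0:x0+250]; ims.append(cv2.resize(im,None,fx=3,fy=3,interpolation=cv2.INTER_CUBIC)[:, :750])
cv2.imwrite("pics/t3.png",ims[0]); cv2.imwrite("pics/s3.png",ims[1])
# lid plane & yaw
for n in ["top","side"]:
    c=camera(n)
    m=masks_of(c,"lid")[0]["mask"].astype(np.uint8); m=cv2.erode(m,np.ones((5,5)))>0
    p,u,v=pts(c,m); p=p[p[:,2]>.11]
    A=np.c_[p[:,:2],np.ones(len(p))]; k=np.ones(len(p),bool)
    for i in range(8):
        s=np.linalg.lstsq(A[k],p[k,2],rcond=None)[0]; k=abs(A@s-p[:,2])<.004
    print(n,s,k.mean(),"angle",np.arctan(np.hypot(*s[:2])),"dir to hinge",np.arctan2(-s[1],-s[0]))
# yaw from keys
print(np.arctan2(*( (lambda d:(-d[0]*-1,d[1]))(np.array([.482-.440,.183-.074])) )))
E
```

```text
top [0. 0. 0.] nan angle 0.0 dir to hinge -3.141592653589793
side [-0.47806712  0.19256862  0.41793259] 0.9933506793871061 angle 0.4758867272977698 dir to hinge -0.3829235689433197
0.3677884618907928<stdin>:14: RuntimeWarning: Mean of empty slice.
  ret = ret.dtype.type(ret / rcount)
```

View pics/t3.png

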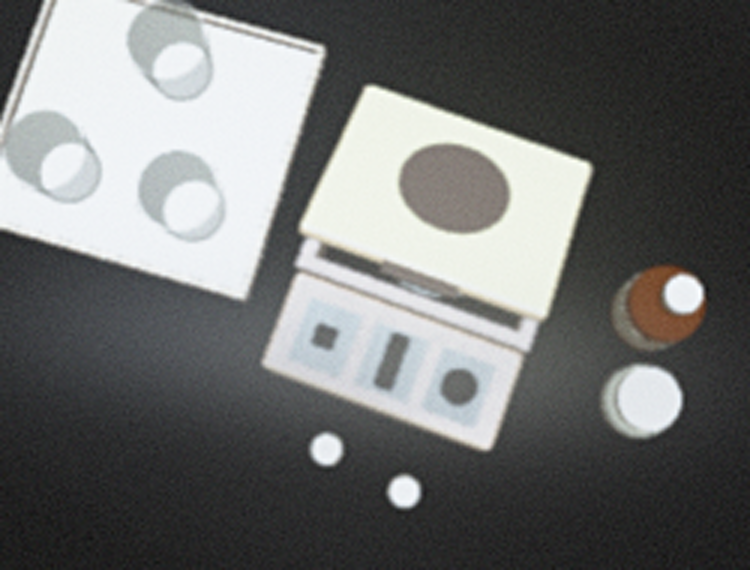

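View pics/s3.png

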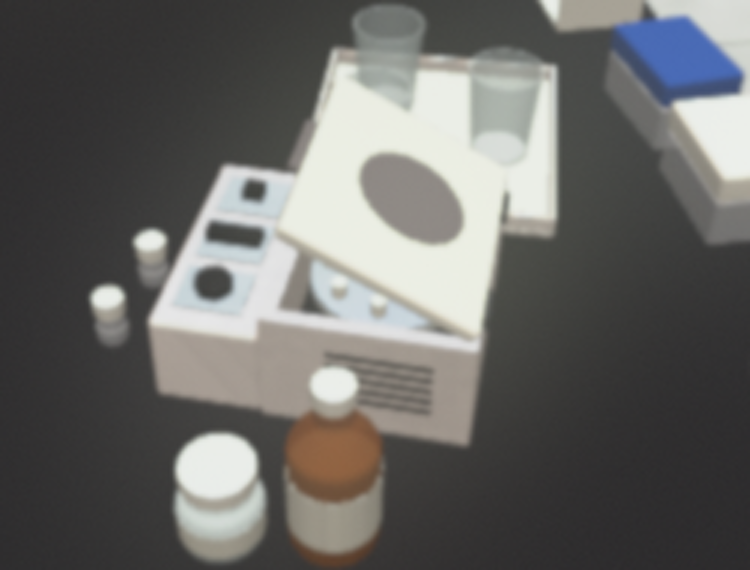

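The top view shows the round start key at crop (460,385), the bar at (392,360) and the square at (324,337). The lid is half open behind them and the vials are in front. The side view confirms the round key is the one nearest the bottle, and the lid angle is about 0.48 rad. The tool's axes already line up with the centrifuge, so I'll go above the lid with the fingers shut.

Call:
{"method": "play_rows", "body": {"plan": [[0,[0,0,-0.075],0],[0,[-0.95,-0.575,-0.075],0],[0,[-0.95,-0.575,-0.075],0],[0,[-0.95,-0.575,-0.075],0],[0,[-0.95,-0.575,-0.075],0],[0,[-0.95,-0.575,-0.075],0],[0,[-0.95,-0.575,-0.075],0],[0,[-0.95,-0.575,-0.075],0],[0,[-0.95,-0.575,-0.075],0],[0,[-0.95,-0.575,-0.075],0]]}}

```text
time_s: 2.5
eef_pos: [0.4799, 0.1832, 0.2616]
eef_rot: [0.0, 0.183, 0.983, 0.0]
wrist_force: [0.2, 0.4, -0.4]
opening: -0.001
grasp_force: 0.0
```

Call:
{"method": "play_rows", "body": {"plan": [[0,[-0.12,-0.07,0.0],0],[0,[-0.24,-0.148,0.0],0],[0,[-0.24,-0.148,0.0],0],[0,[-0.24,-0.148,0.07],0],[0,[-0.24,-0.148,0.14],0],[0,[-0.24,-0.148,0.14],0]]}}

```text
time_s: 3.1
eef_pos: [0.5439, 0.0959, 0.2012]
eef_rot: [-0.004, 0.183, 0.983, -0.0]
wrist_force: [-0.1, 0.6, -0.3]
opening: -0.001
grasp_force: 0.0
```

```bash
python3 - <<'E'
from h import *
o=get_obs(); print(o["eef_pos"],o["wrist_force"])
c=camera("side"); cv2.imwrite("pics/s4.png",cv2.resize(c["image"][100:300,190:440,::-1],None,fx=3,fy=3,interpolation=cv2.INTER_CUBIC))
E
```

```text
[0.5438693  0.09589677 0.20118181] [-0.11983724  0.5502024  -0.30046426]
```

View pics/s4.png

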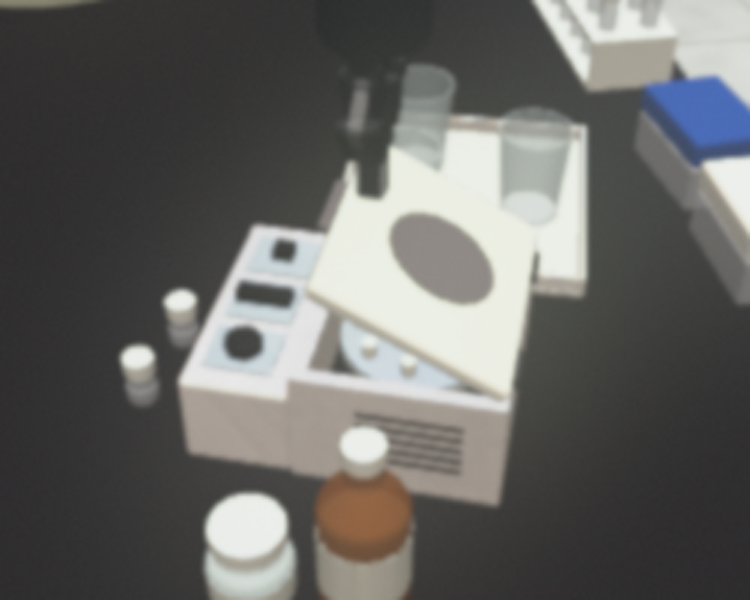

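The shut fingertips are just above the front part of the lid, at crop (372,195). They are off mid-width in the picture only because of parallax. Pushing down slowly and following the lid's arc.

Call:
{"method": "play_rows", "body": {"plan": [[0,[0,0,0.015],0],[0,[0,0,0.03],0],[0,[0.0,0,0.045],0],[0,[0.005,0,0.06],0],[0,[0.01,0,0.075],0],[0,[0.015,0,0.09],0],[0,[0.02,0,0.105],0],[0,[0.025,0,0.12],0],[0,[0.03,0,0.135],0],[0,[0.035,0,0.15],0]]}}

```text
time_s: 4.15
eef_pos: [0.5336, 0.1007, 0.1448]
eef_rot: [-0.0, 0.183, 0.983, 0.0]
wrist_force: [0.2, 0.8, 1.4]
opening: -0.002
grasp_force: 0.7
```

Call:
{"method": "play_rows", "body": {"plan": [[0,[0.003,0,0.0125],0],[0,[0.006,0,0.025],0],[0,[0.009,0,0.0375],0],[0,[0.011,0,0.045],0],[0,[0.012,0,0.0525],0],[0,[0.013,0,0.06],0],[0,[0.013,0,0.065],0],[0,[0.013,0,0.065],0]]}}

```text
time_s: 4.95
eef_pos: [0.5289, 0.1024, 0.1189]
eef_rot: [-0.0, 0.183, 0.983, -0.0]
wrist_force: [-0.1, -0.9, 0.8]
opening: -0.0
grasp_force: 0.0
```

```bash
cat > lid.py <<'E'
from h import *
o=get_obs(); print(o["eef_pos"],o["wrist_force"],o["time_s"])
for n in ["side"]:
    c=camera(n)
    m=masks_of(c,"lid")[0]; m=cv2.erode(m["mask"].astype(np.uint8),np.ones((5,5)))>0
    p,u,v=pts(c,m); p=p[(p[:,2]>.1)&(p[:,2]<.2)]
    A=np.c_[p[:,:2],np.ones(len(p))]; k=abs(p[:,2]-np.median(p[:,2]))<.02
    for i in range(8):
        s=np.linalg.lstsq(A[k],p[k,2],rcond=None)[0]; k=abs(A@s-p[:,2])<.004
    print(len(p),k.mean(),"slope to hinge",s[:2]@[.932,-.362],"med z",np.median(p[:,2]))
E
python3 lid.py
```

```text
[0.52887861 0.10243975 0.11894598] [-0.07738371 -0.8576663   0.80436467] 4.95
3224 0.9913151364764268 slope to hinge -0.01876508798402441 med z 0.1181239372884027
```

Call:
{"method": "play_rows", "body": {"plan": [[0,[0,0,0.0025],0],[0,[0,0,0.005],0],[0,[0,0,0.0065],0],[0,[0,0,0.0075],0],[0,[0,0,0.0075],0]]}}

```text
time_s: 5.55
eef_pos: [0.529, 0.1025, 0.1162]
eef_rot: [0.0, 0.183, 0.983, 0.0]
wrist_force: [0.4, 0.4, 1.7]
opening: 0.001
grasp_force: 0.3
```

Call:
{"method": "play_rows", "body": {"plan": [[0,[0,0,0.0013],0],[0,[0,0,0.0025],0],[0,[0,0,0.0025],0]]}}

```text
time_s: 5.85
eef_pos: [0.529, 0.1025, 0.116]
eef_rot: [0.0, 0.183, 0.983, -0.0]
wrist_force: [-2.7, -0.6, 6.3]
opening: -0.005
grasp_force: 3.4
```

The force rose from 1.7 to 6.3 N with no further travel at z = 0.116, so the lid is on its stop. Lifting clear and moving above the start key.

Call:
{"method": "play_rows", "body": {"plan": [[0,[0,0,-0.04],0],[0,[0,0,-0.1],0],[0,[0,0,-0.1],0],[0,[0.09,-0.074,-0.1],0],[0,[0.179,-0.147,-0.1],0],[0,[0.179,-0.147,-0.1],0],[0,[0.179,-0.147,-0.1],0],[0,[0.179,-0.147,-0.1],0]]}}

```text
time_s: 6.65
eef_pos: [0.4423, 0.0732, 0.1557]
eef_rot: [0.001, 0.183, 0.983, 0.0]
wrist_force: [-0.6, -0.6, 0.5]
opening: -0.003
grasp_force: 0.0
```

```bash
python3 lid.py; python3 - <<'E'
from h import *
for n in ["side","top"]:
    c=camera(n)
    if n=="side": cv2.imwrite("pics/s5.png",cv2.resize(c["image"][100:300,190:440,::-1],None,fx=3,fy=3,interpolation=cv2.INTER_CUBIC))
    for l in ["start","start_base"]:
        for m in masks_of(c,l)[:1]:
            p,u,v=pts(c,m["mask"])
            if len(p):
                p=p[(p[:,2]>.075)&(p[:,2]<.099)]; print(n,l,m["conf"],len(p),np.round(np.median(p,0),4),np.round((p.min(0)+p.max(0))/2,4))
E
```

```text
[0.44230545 0.073234   0.15569853] [-0.64282887 -0.62464708  0.509508  ] 6.65
3672 0.9863834422657952 slope to hinge 0.0010408920188573311 med z 0.11663126023210975
side start 0.71 116 [0.4426 0.0718 0.0941] [0.443  0.0762 0.0906]
side start_base 0.66 341 [0.4422 0.071  0.0833] [0.442  0.0768 0.0881]
top start_base 0.51 2 [ 0.43   -0.0979  0.0755] [ 0.43   -0.0979  0.0755]
```

View pics/s5.png

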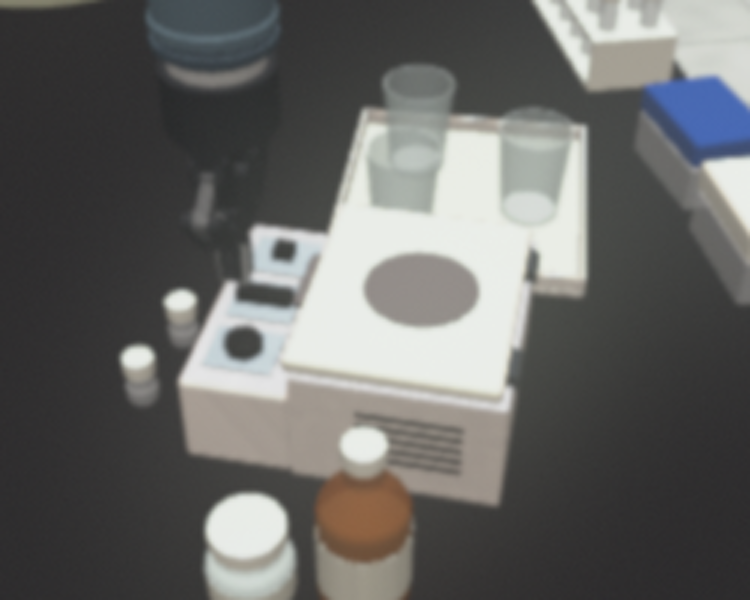

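The lid is level and shut, with a slope of 0.001 and its top at about 116 mm. The round key is at crop (243,342) with the tool above it. Going down to just above the key.

Call:
{"method": "play_rows", "body": {"plan": [[0,[0,0,0.04],0],[0,[0,0,0.08],0],[0,[0,0,0.11],0],[0,[0,0,0.13],0],[0,[0,0,0.14],0],[0,[0,0,0.1425],0],[0,[0,0,0.1425],0]]}}

```text
time_s: 7.75
eef_pos: [0.4413, 0.0733, 0.0985]
eef_rot: [0.0, 0.183, 0.983, 0.0]
wrist_force: [0.1, -0.1, 0.1]
opening: -0.002
grasp_force: 0.0
```

Call:
{"method": "play_rows", "body": {"plan": [[0,[0,0,0.004],0],[0,[0,0,0.008],0],[0,[0,0,0.012],0],[0,[0,0,0.014],0],[0,[0,0,0.014],0]]}}

```text
time_s: 8.25
eef_pos: [0.4413, 0.0733, 0.0929]
eef_rot: [0.0, 0.183, 0.983, 0.0]
wrist_force: [-0.1, -0.5, 2.3]
opening: -0.003
grasp_force: 1.1
```

Call:
{"method": "play_rows", "body": {"plan": [[0,[0,0,0.0025],0],[0,[0,0,0.005],0],[0,[0,0,0.0075],0],[0,[0,0,0.009],0],[0,[0,0,0.0098],0],[0,[0,0,0.0098],0]]}}

```text
time_s: 8.85
eef_pos: [0.4413, 0.0733, 0.089]
eef_rot: [0.0, 0.183, 0.983, 0.0]
wrist_force: [-0.0, -0.0, 5.5]
opening: 0.005
grasp_force: 2.7
```

Call:
{"method": "play_rows", "body": {"plan": [[0,[0,0,0.001],0],[0,[0,0,0.002],0],[0,[0,0,0.002],0]]}}

```text
time_s: 9.15
eef_pos: [0.4414, 0.0733, 0.0889]
eef_rot: [0.0, 0.183, 0.983, -0.0]
wrist_force: [-3.6, 0.4, 12.7]
opening: 0.002
grasp_force: 6.6
```

The force jumped to 12.7 N with no further travel, so the key is fully down. Releasing it and lifting clear.

Call:
{"method": "play_rows", "body": {"plan": [[0,[0,0,-0.01],0],[0,[0,0,-0.03],0],[0,[0,0,-0.1],0],[0,[0,0,-0.2],0],[0,[0,0,-0.3],0],[0,[0,0,-0.3],0],[0,[0,0,-0.3],0]]}}

```text
time_s: 9.85
eef_pos: [0.4413, 0.0733, 0.2087]
eef_rot: [0.001, 0.183, 0.983, 0.0]
wrist_force: [-1.2, 0.4, 0.1]
opening: -0.001
grasp_force: 0.0
```

```bash
python3 lid.py; python3 - <<'E'
from h import *
c=camera("side")
for l in ["start","square","bar","vial0","beaker0","bottle","jar"]:
    for m in masks_of(c,l)[:1 if l in("start","square","bar") else 2]:
        p,u,v=pts(c,m["mask"]); print(l,round(m["conf"],2),np.round(np.median(p,0),3),np.round(np.percentile(p[:,2],[80,95]),4))
cv2.imwrite("pics/s6.png",cv2.resize(c["image"][100:300,190:440,::-1],None,fx=3,fy=3,interpolation=cv2.INTER_CUBIC))
E
```

```text
[0.44133263 0.07331135 0.20871829] [-1.19681412  0.35098653  0.09206289] 9.85
3622 0.988404196576477 slope to hinge 0.0010280124186220969 med z 0.11665085810679521
start 0.69 [0.484 0.181 0.083] [0.0906 0.0952]
square 0.56 [ 0.503 -0.113  0.09 ] [0.1164 0.15  ]
bar 0.55 [0.462 0.129 0.094] [0.0946 0.0959]
vial0 0.46 [0.36  0.115 0.032] [0.045  0.0466]
vial0 0.45 [0.395 0.18  0.031] [0.045  0.0464]
beaker0 0.72 [0.608 0.288 0.08 ] [0.0933 0.0996]
beaker0 0.62 [0.735 0.298 0.07 ] [0.0915 0.1001]
bottle 0.74 [ 0.503 -0.113  0.09 ] [0.1164 0.15  ]
bottle 0.18 [0.571 0.071 0.117] [0.1174 0.1183]
jar 0.57 [ 0.43  -0.096  0.057] [0.0704 0.0715]
jar 0.36 [0.442 0.073 0.083] [0.0935 0.0951]
```

View pics/s6.png

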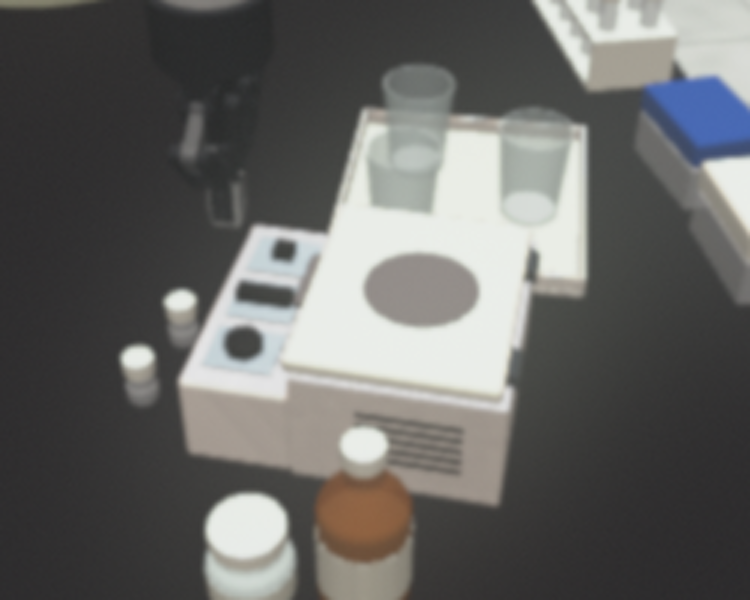

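The lid is shut, and the start key is back up at crop (243,342), with its top at about 94–95 mm. The other things haven't moved and the tool is clear.

```bash
python3 -c "
from bench import *
print(hand_in())"
```

```text
the job is handed in; nothing more can be done
None
```

I shut the lid fully, pressed the round start key right down and let it spring back up, disturbed nothing else, and handed the job in at about 10 s.

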